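# Pack the lower tier of the two-tier kit box

## Robot

A 6-joint arm with a two-finger parallel gripper is mounted at the origin on a cart in front of the work surface, level with it; the furniture and walls round the work are solid. World frame = base frame: x ahead of the robot, y to its left, z up, the work surface at z = 0. Lengths are in m, angles in degrees, forces in N, time in s.
With the tool pointing down it reaches from about 0.25 to 0.775 m from the base axis. Payload 4 kg.
Tool frame: the origin (TCP) lies on the centre line of the jaws, within the pads' length; the fingertips stand 19 mm ahead of it and the grasp point (between the pads) is the TCP; x points along the fingers, z is the direction in which the jaws open and shut, and the axes are right-handed (so a half turn about x gives the same grasp; the last joint's range is limited). The gripper opens to 94 mm and grips with 3 to 60 N. Pads are 16 mm wide; open, the fingers measure 119 mm over their backs; the gripper's body (75 mm by 177 mm) begins 78 mm behind the grasp point.
Start: joints at [71.27, 4.996, 78.535, -0, 96.463, -5.907], TCP at [0.122, 0.536, 0.225] pointing down, gripper open.
Joint ranges: [-177.83, 177.83], [-43.37, 116.18], [15.69, 146.23], [-61.86, 241.86], [9.47, 152.12], [-147.06, 147.06]. Speed limits (degrees/s): [159.86, 159.86, 180, 180, 180, 180].

## Interface

Orientations are given as [roll, pitch, yaw] about the fixed x, y, z axes, in that order (R = Rz(yaw) Ry(pitch) Rx(roll)).
In Python, from plant import sensors, snapshot, camera_info, r, find_in, trace, place_of gives the robot as it stands.
- The arm moves only by the tool arm_command, never from a script. Its argument "series" is a list that holds one entry, the list of rows, each a list of 5 numbers: the gripper's target within -1 to 1 (shut at 1, half-way at 0, fully open at -1), then the shift along the world's x, y, z in m, then the turn about the world's z in degrees. A call has 1 to 20 rows; each row is the pose to reach, as a shift and turn from the pose commanded when the call began; what a row does not reach only later rows make up. A row lasts 1/10 s, in which the tool goes at most 50 mm and 8.59 degrees, less where a joint would pass 70% of its speed; a pose out of reach is approached as far as the arm can. A call with a gripper value outside its range is refused whole. The fingers move at their own pace and stop on an object; "force" is the grip in N (left out, the last holds). Time passes only in rows, so rows that repeat a pose let the fingers close. It gives the time, the measured TCP pose, the force and the opening at its end, in the units of the state.
- sensors.get_state(): the state, without advancing time (a new reading comes with each control period).
- snapshot(name): name is "scene" or "top" or "wrist"; returns (picture, depth): 420x560x3 uint8, red, green, blue; 420x560 float32, m along the optical axis (not along the pixel's ray), 0 where there is no reading.
- camera_info(name): a dict with "mtx" (3x3 intrinsics, pixels), "pose" (4x4, takes a point from camera to world coordinates); the wrist camera has in their place "T_tool_cam" (4x4, takes a point from camera to tool coordinates, whose origin is the TCP and whose axes are the tool frame's). Camera axes: x right, y down, z forward; pixel columns grow to the right and rows downward; lengths in m; the calibration is good to about 2 mm. A picture is of the moment at which its call begins: read the wrist's pose just before it. camera_info takes no time and is no camera call.
- r.finish_job(): hands the job in, once; it reports no verdict.
Trained networks look in the newest picture that a camera, given by its name, has taken for a name from the list of things; names that differ only in an ending like _2 or _b are one class to them, and where a whole thing is asked for, a point or a joint stands for the part that bears it (a point fixed in the world has none). Each returns a list of dicts, best first, with "confidence" (0 to 1); they miss things now and then, are a little off and sometimes report something else, mostly with a low value. They report only what shows in the picture. A call takes as long as a camera call. They do not tell look-alikes from the thing itself.
- find_in(camera, target): "pixel" ([column, row] in pixels, amid what is visible of it).
- trace(camera, target): "pixels" (420x560 bool, what is visible of it) and "pixel" ([column, row] in pixels, amid what is visible of it).
- place_of(camera, target): "pixel" ([column, row] in pixels: a listed point, or the origin of a listed thing).
The state is a dict: "time": time; "joint_pos": joint angles; "dq": joint speeds; "joint_torque": joint torques, N m; "tcp_pos": TCP position; "tcp_rot": TCP orientation; "wrist_force": force on the tool from outside, world axes, zero at the start; "wrist_torque": the same for the moment, N m; "opening": opening from 0.0 (shut) to 1.0 (fully open).
Only numpy, scipy, OpenCV 4.12 (cv2) and the standard library are available. Lean on these libraries where they do the work, as an engineer would, in place of code of your own. Each camera call takes 0.05 s, during which the arm holds its last target.

## Task

Lift the grey kit box's flap upright and leave it standing. In the lower tier beneath, seen from the flap's knob side, lay the large tape roll flat at the left end with the small roll centred on top, stand the parts bin at the right end, and lay the hex key set flat between roll and bin with a clear gap on each side; bin and keys run front to back. Do not shift the flux bottle or the brass weight.

Things in the scene. Friction and masses are not known exactly. Their poses are not given: they have to be found in the camera images.
- kit_box: Grey two-tier kit box, fixed. Origin: on the bench under the centre of the lower tier; x points from the front (knob side) to the back, y left as seen from the front, z up. Lower tier: outside 130 (x) by 280 (y) by 50 mm high, walls 5, floor 4 mm thick, so inside x -60 to 60, y -135 to 135 mm, floor at z = 4 mm. Behind it (x 65 to 115 mm) a raised upper tier, 50 mm high, with tweezers: leave it.
- flap (a joint): Angle of the aluminium flap over the lower tier, rad: 0 shut (may start a little open), 1.57 upright, stop at 1.8; above 1.3 is enough. Flap 128 mm deep, 276 wide, 5 thick, hinged at the back on the line x = 63, z = 51 mm of the box frame, parallel to its y. Stiff hinge: it stays where it is left; about 3 N at the knob moves it.
- flap_knob (a point): Grip point on the axis of the flap's black knob: head 18 mm in diameter and 21 mm tall, its top 10 mm above this point, the flap's upper face 30 mm below it. With the flap shut it lies 114 mm in front of the hinge line and 35 mm above it, at mid width, and turns with the flap about that line; its z is square to the flap, out of its upper face.
- large_roll_c (a point): Centre of the large white tape roll lying flat: ring 90 mm outside diameter, hole about 58 mm, 20 mm high (the centre is 10 mm above its underside). z is the ring's axis. It can be pinched across the ring's wall (about 16 mm).
- small_roll_c (a point): Centre of the small amber tape roll lying flat: ring 72 mm outside diameter, hole about 42 mm, 14 mm high (the centre is 7 mm above its underside). z is the ring's axis. It can be pinched across the ring's wall (about 15 mm).
- hex_keys_c (a point): Centre of the folding hex key set lying flat: 26 mm in its x, 85 mm long in its y, 18 mm high (the centre is 9 mm above its underside).
- small_bin_c (a point): Centre of the small open blue parts bin, standing: 84 mm long in its x, 58 mm over the rim and 52 mm over the walls in its y, 38 mm high (the centre is 19 mm above its underside); the low end faces its -x. Its parts are fixed in it.
- flux_bottle_c (a point): Half-way up the flux bottle with the thin spout, a bystander: 43 mm diameter, 130 mm tall. To be left alone.
- brass_weight_c (a point): Half-way up the brass-coloured knobbed weight, a bystander: 40 mm diameter, 58 mm tall. To be left alone.
Mind the look-alikes: they are no part of the job. There is more than one size of the part that bears hex_keys_c; the job needs the largest.

How it is judged (in metres and radians):
On the way:
1. the flap is lifted upright (value of joint flap above 1.3 rad), for 0.2 s.
At the end, for the whole second after the job is handed in: Flap above 1.3 rad. Flat on the lower floor: large roll, centre y > 64 mm; small roll on it, centres within 12 mm; bin centre y < -64 mm; hex keys between, centre > 66 mm from the roll's, > 50 mm from the bin's; bin and keys front to back within 0.25 rad. Released, at rest (value of joint flap above 1.3 rad and x of large_roll_c in the frame of kit_box between -0.06 and 0.06 m and z of large_roll_c in the frame of kit_box between 0 and 0.02 m and y of large_roll_c in the frame of kit_box between 0.064 and 0.095 m and angle between each of large_roll_c, small_roll_c, small_bin_c, hex_keys_c's own z axis and vertical below 0.1 rad and horizontal distance between small_roll_c and large_roll_c below 0.012 m and z of small_roll_c in the frame of large_roll_c between 0.012 and 0.022 m and x of small_bin_c in the frame of kit_box between -0.06 and 0.06 m and z of small_bin_c in the frame of kit_box between 0 and 0.029 m and y of small_bin_c in the frame of kit_box between -0.112 and -0.064 m and angle between the x axis of small_bin_c and the x axis of kit_box, either way round below 0.25 rad and x of hex_keys_c in the frame of kit_box between -0.06 and 0.06 m and z of hex_keys_c in the frame of kit_box between 0 and 0.019 m and y of hex_keys_c in the frame of kit_box between -0.05 and 0.04 m and angle between the y axis of hex_keys_c and the x axis of kit_box, either way round below 0.25 rad and horizontal distance between hex_keys_c and large_roll_c above 0.066 m and horizontal distance between hex_keys_c and small_bin_c above 0.05 m); the robot touches nothing.
It fails at once if the flux bottle is shifted by more than 30 mm or tipped (distance of flux_bottle_c from where it was at the start of the episode above 0.03 m or angle between flux_bottle_c's own z axis and vertical above 0.4 rad).
It fails at once if the brass weight is shifted by more than 30 mm or tipped (distance of brass_weight_c from where it was at the start of the episode above 0.03 m or angle between brass_weight_c's own z axis and vertical above 0.4 rad).
It also fails if it takes over 115 s, if anything falls off the work surface, if the arm or the gripper's body presses on something with over 40 N, if the wrist force passes 120 N, or if a joint passes its speed limit or range.

## Working session

There is one attempt and no reset: what is moved stays moved. The work goes in short steps, Python scripts to look and compute and a tool call to move; the robot and the scene stay as the last step left them, time stands still between calls to the robot, and variables do not carry over. Pictures are saved under pics/ and viewed, and the job is handed in when it is done.

Besides the shell and the picture viewer there is one more tool, called after "Call:" by a JSON object that holds its "api" and its "payload", one argument or row to a line. arm_command: Moves the arm, as the interface text tells. Its arguments: {"type":"object","properties":{"series":{"type":"array","items":{"type":"array","items":{"type":"array","items":{"type":"number"}}}},"force":{"type":"number"}},"required":["series"]}

```bash
ls; mkdir -p pics; cat > h.py <<'E'
import numpy as np,cv2
from plant import sensors, snapshot, camera_info, r, find_in, trace, place_of
from scipy.spatial.transform import Rotation as R
def snap(cam,fn):
    st=sensors.get_state()
    p,d=snapshot(cam)
    cv2.imwrite('pics/'+fn+'.png',p[:,:,::-1]); np.savez('pics/'+fn+'.npz',p=p,d=d,tp=st['tcp_pos'],tr=st['tcp_rot'])
    return p,d
def campose(cam,st=None):
    ci=camera_info(cam)
    if 'pose' in ci: return ci['mtx'],np.array(ci['pose'])
    st=st or sensors.get_state()
    T=np.eye(4);T[:3,:3]=R.from_euler('xyz',st['tcp_rot'],degrees=True).as_matrix();T[:3,3]=st['tcp_pos']
    return ci['mtx'],T@np.array(ci['T_tool_cam'])
def cloud(cam,d):
    K,T=campose(cam);K=np.array(K)
    v,u=np.mgrid[:d.shape[0],:d.shape[1]]
    P=np.stack([(u-K[0,2])/K[0,0]*d,(v-K[1,2])/K[1,1]*d,d],-1)
    W=P@T[:3,:3].T+T[:3,3]; W[d<=0]=np.nan
    return W
def ray_z(cam,px,z):
    K,T=campose(cam);K=np.array(K)
    c=np.array([(px[0]-K[0,2])/K[0,0],(px[1]-K[1,2])/K[1,1],1]);w=T[:3,:3]@c
    s=(z-T[2,3])/w[2];return T[:3,3]+s*w
E
python3 - <<'E'
from h import *
print(sensors.get_state())
for c in ['scene','top','wrist']: snap(c,c+'0')
for c in ['scene','top']:
    print(c,camera_info(c))
print(camera_info('wrist'))
E
```

```text
pics
{'time': 0.0, 'joint_pos': array([ 7.12692642e+01,  5.03959317e+00,  7.86250162e+01,  9.45608634e-04,
        9.64626175e+01, -5.90887008e+00]), 'dq': array([ 0.02541368, -0.00380564,  0.07194381, -0.01666894, -0.03299747,
        0.04391778]), 'joint_torque': array([ 2.15190698e-04, -3.40164328e+01, -3.02431297e+01,  7.18736742e-02,
        3.27669620e-02, -1.59049328e-04]), 'tcp_pos': array([0.12190615, 0.53579547, 0.22329712]), 'tcp_rot': array([ 173.66788946,   89.87276962, -109.15387091]), 'wrist_force': array([ 0.23636901, -0.25410728,  1.04728111]), 'wrist_torque': array([-0.0475813 , -0.05271755, -0.0308516 ]), 'opening': 0.9991135752655483}
scene {'mtx': array([[395.72498168,   0.        , 282.67017008],
       [  0.        , 395.72498168, 208.6982272 ],
       [  0.        ,   0.        ,   1.        ]]), 'pose': array([[-0.94299181,  0.22260731, -0.24741146,  0.75632314],
       [ 0.33281234,  0.63417854, -0.6978922 ,  0.45248872],
       [ 0.00154713, -0.74044822, -0.67211163,  0.64175274],
       [ 0.        ,  0.        ,  0.        ,  1.        ]])}
top {'mtx': ar
[... 225 characters left out ...]
    [-0.9997536 ,  0.01885457, -0.01171545, -0.14043999],
       [ 0.00825063, -0.17433641, -0.98465158,  0.92801132],
       [ 0.        ,  0.        ,  0.        ,  1.        ]])}
{'mtx': array([[303.9922881 ,   0.        , 277.25544281],
       [  0.        , 303.9922881 , 208.38551056],
       [  0.        ,   0.        ,   1.        ]]), 'T_tool_cam': array([[ 3.44041934e-04, -2.34122745e-01,  9.72206985e-01,
        -1.61610634e-01],
       [ 6.88803932e-04, -9.72206757e-01, -2.34122933e-01,
         6.66082795e-02],
       [ 9.99999704e-01,  7.50208101e-04, -1.73215226e-04,
        -4.91418964e-04],
       [ 0.00000000e+00,  0.00000000e+00,  0.00000000e+00,
         1.00000000e+00]])}
```

View pics/scene0.png

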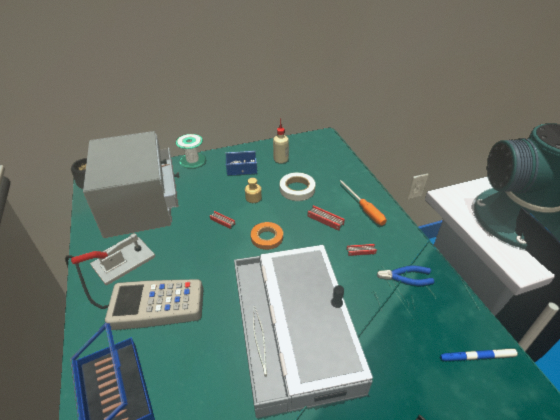

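View pics/top0.png

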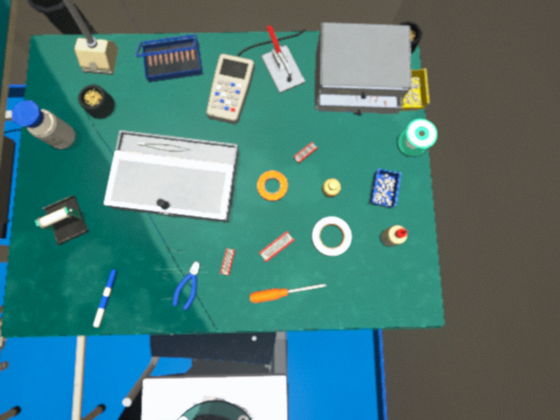

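View pics/wrist0.png

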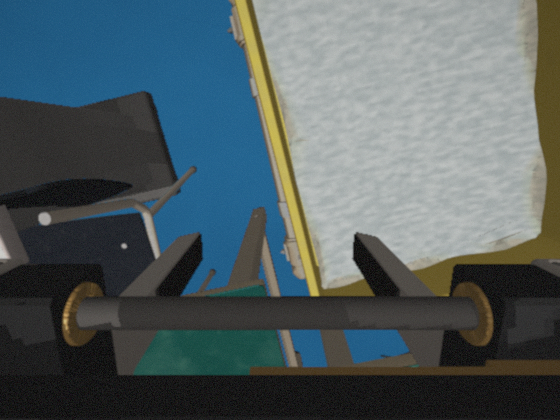

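Top view, candidates:
- **Hex keys:** (277,246) is the longest, with (305,152) and (227,262) smaller.
- **Large white roll:** (332,236), the only one. The green solder spool at (418,137) is not it.
- **Amber roll:** (272,185).
- **Blue bin:** (385,188). Look-alikes are the yellow bin (414,90) and the blue bit case (170,58).
- **Bystanders:** brass weight (332,187), flux bottle (396,235).
- **Box:** (172,178), with its knob at (163,204).

Next I'll measure these.

```bash
python3 - <<'E'
from h import *
p,d=snap('top','top1')
W=cloud('top',d)
np.save('pics/W.npy',W)
for n in ['kit_box','flap','flap_knob','large_roll_c','small_roll_c','hex_keys_c','small_bin_c','flux_bottle_c','brass_weight_c']:
    print(n)
    for f in (trace,place_of):
        try:
            for o in f('top',n)[:4]:
                s=f'  {f.__name__} {np.round(o["pixel"],1)} c={o["confidence"]:.2f}'
                if 'pixels' in o:
                    m=o['pixels']; w=W[m]; w=w[~np.isnan(w[:,0])]
                    z=np.percentile(w[:,2],[5,50,95]);
                    # rect at top surface
                    q=w[w[:,2]>z[1]-.006][:,:2]
                    rc=cv2.minAreaRect((q*1000).astype(np.float32))
                    s+=f' n={m.sum()} z={np.round(z*1000)} rect={np.round(rc[0],1)},{np.round(rc[1],1)},{rc[2]:.1f} mean={np.round(q.mean(0)*1000)}'
                print(s)
        except Exception as e: print(f.__name__,e)
cv2.imwrite('pics/crop.png',cv2.resize(p[120:300,90:440],None,fx=2.28,fy=2.28,interpolation=cv2.INTER_CUBIC)[:,:,::-1])
E
```

```text
kit_box
  call [173.1 176.7] c=0.68 n=9669 z=[33. 57. 60.] rect=[606.7  92.4],[279.  179.6],81.8 mean=[582.  95.]
  call [176.7 189.7] c=0.70
flap
  call [167.5 187. ] c=0.94 n=6476 z=[55. 58. 61.] rect=[581.4  97.2],[276.8 128.2],81.8 mean=[579.  96.]
  call [393.5 233.8] c=0.26 n=427 z=[  3.  69. 101.] rect=[ 454.6 -411.4],[41.  35.2],19.3 mean=[ 454. -410.]
call it knows: brass_weight, flap_knob, flux_bottle, hex_keys, kit_box, large_roll, small_bin, small_roll
flap_knob
  call [168.8 187.1] c=0.74 n=6579 z=[55. 58. 61.] rect=[581.5  97. ],[277.2 128.5],81.8 mean=[580.  96.]
  call [161.3 204.4] c=0.66
large_roll_c
  call [341.  241.8] c=0.95 n=686 z=[17. 20. 23.] rect=[ 459.1 -275.7],[88.8 86.5],82.6 mean=[ 458. -277.]
  call [329.5 236.8] c=0.85
small_roll_c
  call [329.1 185.9] c=0.71 n=247 z=[14. 35. 59.] rect=[ 573.1 -278.6],[36.9 35.8],47.7 mean=[ 571. -277.]
  call [271.6 178.2] c=0.58 n=458 z=[11. 14. 17.] rect=[ 584.8 -139.1],[67.1 71.1],44.6 mean=[ 584. -139.]
  call [171.5 175.2] c=0.22 n=9681 z=[33. 57. 60.] rect=[606.7  92.4],[278.9 179.6],81.8 mean=[582.  95.]
  call
[... 454 characters left out ...]
8.1 33.9],25.2 mean=[ 454. -409.]
  call [276.2 251.4] c=0.91
  call [225.1 259.8] c=0.77
  call [303.6 157.2] c=0.52
small_bin_c
  call [381.6 191.4] c=0.64 n=952 z=[ 1. 12. 39.] rect=[ 569.6 -406.7],[57.1 80.8],77.9 mean=[ 571. -410.]
  call [382.1 188.5] c=0.59
  call [271.1 186.9] c=0.29
flux_bottle_c
  call [393.6 235.3] c=0.72 n=406 z=[ 16.  70. 101.] rect=[ 454.6 -411.4],[41.  35.2],19.3 mean=[ 454. -410.]
  call [173.  177.5] c=0.69 n=9540 z=[33. 57. 60.] rect=[606.6  92.3],[278.6 179.6],81.8 mean=[582.  95.]
  call [399.6 234.3] c=0.58
brass_weight_c
  call [330.8 186.5] c=0.67 n=261 z=[15. 35. 59.] rect=[ 573.3 -278.9],[38.3 38.7],86.7 mean=[ 572. -277.]
  call [331.8 185.3] c=0.55
```

View pics/crop.png

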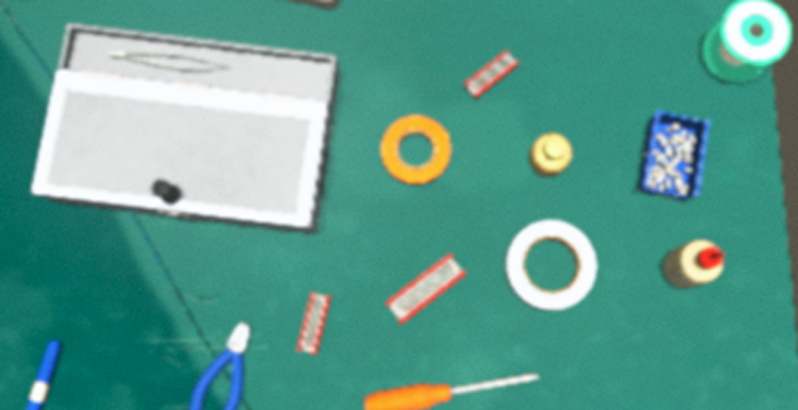

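```bash
python3 - <<'E'
from h import *
s=sensors.get_state()
M=R.from_euler('xyz',s['tcp_rot'],degrees=True).as_matrix()
print(s['time'],np.round(M,3), 'jaw dir deg',np.degrees(np.arctan2(M[1,2],M[0,2])),'tool y deg',np.degrees(np.arctan2(M[1,1],M[0,1])))
d=np.load('pics/top1.npz')['d'];W=np.load('pics/W.npy')
# box frame
a=np.radians(-8.2);o=np.array([.582,.0965])
B=W.copy();dx=W[...,:2]-o
B[...,0]=dx@[np.cos(a),np.sin(a)];B[...,1]=dx@[-np.sin(a),np.cos(a)]
m=(abs(B[...,0]+.01)<.045)&(abs(B[...,1])<.125)&(abs(B[...,1])>.03)&(B[...,2]<.09)
q=B[m];c=np.linalg.lstsq(np.c_[q[:,:2],np.ones(len(q))],q[:,2],rcond=None)[0];print('flap plane',c,len(q))
k=(abs(B[...,0]+.05)<.03)&(abs(B[...,1])<.03)&(B[...,2]>.075)
q=B[k];print('knob pts box',len(q),np.round(np.nanmedian(q,0),4),np.nanmax(q[:,2]),'range',np.nanmin(q,0),np.nanmax(q,0))
kw=W[k];print(np.nanmedian(kw,0))
# table
t=W[(W[...,2]<.01)&(W[...,2]>-.01)];print('table z',np.median(t[:,2]))
# tall things
for z in (.1,.2): 
  mm=(W[...,2]>z)&(W[...,0]>.25)
  n,l,st,ce=cv2.connectedComponentsWithStats(mm.astype(np.uint8))
  for i in range(1,n):
    if st[i,4]>15:
      w=W[l==i];print(z,ce[i].round(),np.round(w.min(0),3),np.round(w.max(0),3))
# spool
w=W[115:160,398:440].reshape(-1,3);w=w[w[:,2]>.02];print('spool',w.min(0),w.max(0))
E
```

```text
1.05 [[ 0.    -0.975  0.222]
 [ 0.     0.222  0.975]
 [-1.    -0.     0.   ]] jaw dir deg 77.17775098925492 tool y deg 167.17775078622097
flap plane [-0.01147793 -0.00032642  0.05787251] 3216
knob pts box 71 [-0.0513 -0.0024  0.0963] 0.09993044154793118 range [-0.05896085 -0.00938333  0.07775233] [-0.04215364  0.00885016  0.09993044]
[0.53068688 0.10172929 0.09634896]
table z 0.0005505644722527681
0.1 [77. 17.] [0.923 0.264 0.101] [0.939 0.289 0.222]
0.1 [124.   4.] [0.991 0.194 0.101] [0.997 0.201 0.137]
0.1 [507. 163.] [ 0.25  -0.544  0.1  ] [ 1.009 -0.538  0.449]
0.1 [365.  59.] [ 0.758 -0.454  0.1  ] [ 0.93  -0.248  0.141]
0.1 [ 31. 116.] [0.691 0.349 0.1  ] [0.749 0.407 0.151]
0.1 [403. 232.] [ 0.447 -0.419  0.1  ] [ 0.461 -0.408  0.129]
0.2 [69.  3.] [0.925 0.264 0.201] [0.936 0.278 0.222]
0.2 [519. 160.] [ 0.25  -0.544  0.2  ] [ 0.933 -0.538  0.449]
spool [ 0.63883238 -0.54326857  0.02005628] [ 0.75065883 -0.45276953  0.07169692]
```

Call:
{"api": "arm_command", "payload": {
  "series": [
    [[-1,0.409,-0.433,0,4.6],[-1,0.409,-0.433,0,4.6],[-1,0.409,-0.433,0,4.6],[-1,0.409,-0.433,0,4.6],[-1,0.409,-0.433,0,4.6],[-1,0.409,-0.433,0,4.6],[-1,0.409,-0.433,0,4.6],[-1,0.409,-0.433,0,4.6],[-1,0.409,-0.433,0,4.6],[-1,0.409,-0.433,0,4.6],[-1,0.409,-0.433,0,4.6],[-1,0.409,-0.433,0,4.6],[-1,0.409,-0.433,0,4.6],[-1,0.409,-0.433,0,4.6],[0,0.409,-0.433,-0.04,4.6],[0,0.409,-0.433,-0.04,4.6]]
  ],
  "force": 25
}}

```text
time: 2.65
tcp_pos: [0.5268, 0.1043, 0.1791]
tcp_rot: [100.1, 89.4, -178.0]
wrist_force: [-1.2, 0.9, -1.1]
opening: 0.863
```

```bash
cat >> h.py <<'E'
def info():
    s=sensors.get_state();M=R.from_euler('xyz',s['tcp_rot'],degrees=True).as_matrix()
    print('t',s['time'],'tcp',np.round(s['tcp_pos'],4),'jaw',round(np.degrees(np.arctan2(M[1,2],M[0,2])),1),'open',round(s['opening'],3),'F',np.round(s['wrist_force'],1),'tilt',round(np.degrees(np.arccos(-M[2,0])),2))
    return s
E
python3 - <<'E'
from h import *
info()
p,d=snap('wrist','w1')
print(info()['dq'])
E
```

```text
t 2.65 tcp [0.5268 0.1043 0.1791] jaw 81.9 open 0.863 F [-1.2  0.9 -1.1] tilt 0.65
t 2.7 tcp [0.5282 0.1044 0.1818] jaw 81.9 open 0.824 F [-0.3  0.3 -0.5] tilt 0.4
[-0.01590692 -1.30684107 -4.88454655 -0.11596781  0.41048352 -0.02626989]
```

View pics/w1.png

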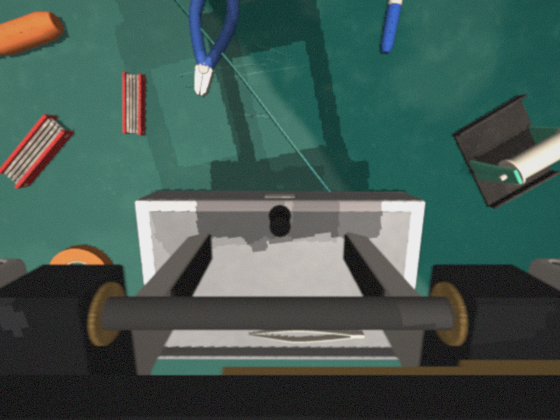

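The wrist view shows the knob at (280,218), centred between the fingers. I'll descend and grip.

Call:
{"api": "arm_command", "payload": {
  "series": [
    [[0,0.001,0,-0.05,0],[0,0.001,0,-0.098,0],[0,0.001,0,-0.098,0],[0,0.001,0,-0.098,0],[0,0.001,0,-0.098,0],[1,0.001,0,-0.098,0],[1,0.001,0,-0.098,0],[1,0.001,0,-0.098,0],[1,0.001,0,-0.098,0],[1,0.001,0,-0.098,0],[1,0.001,0,-0.098,0],[1,0.001,0,-0.098,0]]
  ],
  "force": 25
}}

```text
time: 3.9
tcp_pos: [0.5328, 0.1052, 0.0871]
tcp_rot: [-18.4, 89.7, 63.4]
wrist_force: [0.7, 5.2, 0.3]
opening: 0.185
```

```bash
python3 - <<'E'
from h import *
info()
# arc
a=np.radians(-8.2)
th0=0.012
def k(th):
    # position rel hinge in box x,z
    x=-.114*np.cos(th)+.035*np.sin(th); z=.114*np.sin(th)+.035*np.cos(th); return x,z
x0,z0=k(th0)
for th in np.arange(.1,1.61,.1):
    x,z=k(th); dx,dz=x-x0,z-z0
    print(f'{th:.1f} [{dx*np.cos(a):.4f}, {dx*np.sin(a):.4f}, {dz:.4f}]',end='; ')
E
```

```text
t 3.9 tcp [0.5328 0.1052 0.0871] jaw 81.8 open 0.185 F [0.7 5.2 0.3] tilt 0.26
0.1 [0.0036, -0.0005, 0.0098]; 0.2 [0.0087, -0.0013, 0.0206]; 0.3 [0.0149, -0.0021, 0.0308]; 0.4 [0.0220, -0.0032, 0.0403]; 0.5 [0.0300, -0.0043, 0.0490]; 0.6 [0.0388, -0.0056, 0.0569]; 0.7 [0.0484, -0.0070, 0.0638]; 0.8 [0.0586, -0.0085, 0.0698]; 0.9 [0.0694, -0.0100, 0.0747]; 1.0 [0.0806, -0.0116, 0.0785]; 1.1 [0.0921, -0.0133, 0.0811]; 1.2 [0.1038, -0.0150, 0.0826]; 1.3 [0.1156, -0.0167, 0.0828]; 1.4 [0.1274, -0.0184, 0.0819]; 1.5 [0.1390, -0.0200, 0.0798]; 1.6 [0.1503, -0.0217, 0.0766];
```

Call:
{"api": "arm_command", "payload": {
  "series": [
    [[1,0.0036,-0.0005,0.0098,0],[1,0.0087,-0.0013,0.0206,0],[1,0.0149,-0.0021,0.0308,0],[1,0.022,-0.0032,0.0403,0],[1,0.03,-0.0043,0.049,0],[1,0.0388,-0.0056,0.0569,0],[1,0.0484,-0.007,0.0638,0],[1,0.0586,-0.0085,0.0698,0],[1,0.0694,-0.01,0.0747,0],[1,0.0806,-0.0116,0.0785,0],[1,0.0921,-0.0133,0.0811,0],[1,0.1038,-0.015,0.0826,0],[1,0.1156,-0.0167,0.0828,0],[1,0.1274,-0.0184,0.0819,0],[1,0.139,-0.02,0.0798,0],[1,0.149,-0.0215,0.077,0],[1,0.149,-0.0215,0.077,0],[1,0.149,-0.0215,0.077,0]]
  ]
}}

```text
time: 5.7
tcp_pos: [0.6829, 0.0835, 0.1645]
tcp_rot: [-47.0, 89.7, 34.8]
wrist_force: [2.6, 4.6, 2.4]
opening: 0.182
```

```bash
python3 - <<'E'
from h import *
info(); snap('scene','s1')
E
```

```text
t 5.7 tcp [0.6829 0.0835 0.1645] jaw 81.8 open 0.182 F [2.6 4.6 2.4] tilt 0.33
```

View pics/s1.png

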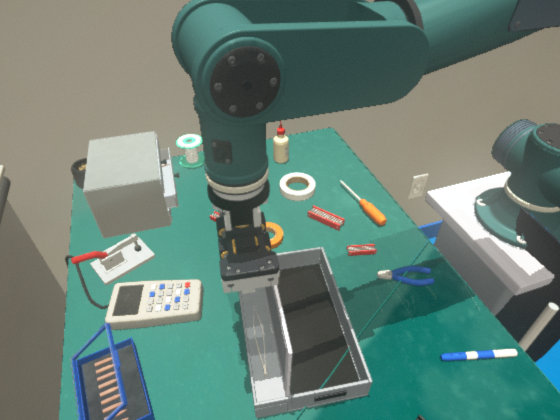

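Call:
{"api": "arm_command", "payload": {
  "series": [
    [[0.15,0,0,0,0],[0.15,0,0,0,0],[0.15,0,0,0,0],[0.15,0,0,0.05,0],[0.15,0,0,0.1,0],[0.15,0,0,0.1,0],[0.15,-0.26,-0.354,0.1,-90],[0.15,-0.26,-0.354,0.1,-90],[0.15,-0.26,-0.354,0.1,-90],[0.15,-0.26,-0.354,0.1,-90],[0.15,-0.26,-0.354,0.1,-90],[0.15,-0.26,-0.354,0.1,-90],[0.15,-0.26,-0.354,0.1,-90],[0.15,-0.26,-0.354,0.1,-90],[0.15,-0.26,-0.354,0.1,-90],[0.15,-0.26,-0.354,0.1,-90],[0.15,-0.26,-0.354,0.1,-90],[0.15,-0.26,-0.354,0.1,-90],[0.15,-0.26,-0.354,0.1,-90],[0.15,-0.26,-0.354,0.1,-90]]
  ],
  "force": 25
}}

```text
time: 7.75
tcp_pos: [0.4211, -0.272, 0.2633]
tcp_rot: [178.5, 90.0, 170.4]
wrist_force: [0.1, -0.5, 0.5]
opening: 0.428
```

```bash
python3 - <<'E'
from h import *
info(); snap('top','t2')
p,d=snap('wrist','w2'); W=cloud('wrist',d)
for o in trace('wrist','large_roll_c')[:2]:
    w=W[o['pixels']];w=w[~np.isnan(w[:,0])];w=w[w[:,2]>.012]
    c,rad=cv2.minEnclosingCircle((w[:,:2]*1000).astype(np.float32));print(o['confidence'],o['pixel'],c,rad,np.median(w[:,2]))
info()
E
```

```text
t 7.75 tcp [ 0.4211 -0.272   0.2633] jaw -8.1 open 0.428 F [ 0.1 -0.5  0.5] tilt 0.02
0.71 [317.6, 197.6] (460.75738525390625, -275.10235595703125) 45.163543701171875 0.021382947549293707
0.16 [307.8, 281.0] (438.39471435546875, -350.73297119140625) 68.89661407470703 0.056575614585411826
t 7.9 tcp [ 0.4212 -0.272   0.2634] jaw -8.2 open 0.426 F [-0.6 -0.2  0.4] tilt 0.0
```

View pics/w2.png

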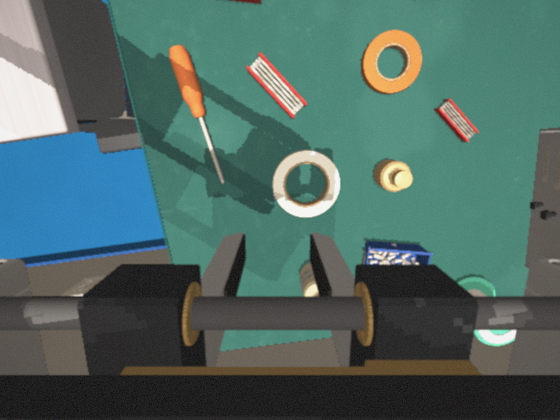

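View pics/t2.png

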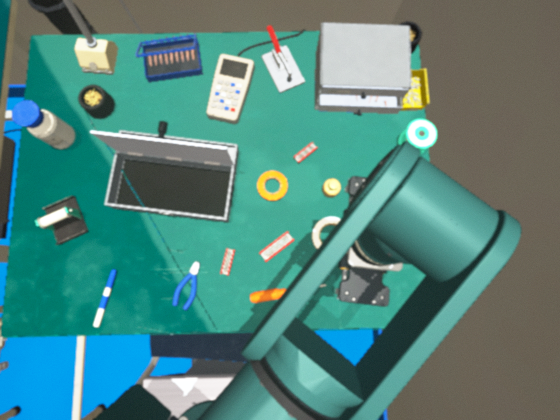

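Call:
{"api": "arm_command", "payload": {
  "series": [
    [[0.15,0.002,0.002,-0.05,0],[0.15,0.002,0.002,-0.1,0],[0.15,0.002,0.002,-0.15,0],[0.15,0.002,0.002,-0.2,0],[0.15,0.002,0.002,-0.22,0],[0.15,0.002,0.002,-0.235,0],[0.15,0.002,0.002,-0.241,0],[0.15,0.002,0.002,-0.241,0],[0.15,0.002,0.002,-0.241,0],[1,0.002,0.002,-0.241,0],[1,0.002,0.002,-0.241,0],[1,0.002,0.002,-0.241,0],[1,0.002,0.002,-0.241,0],[1,0.002,0.002,-0.241,0],[1,0.002,0.002,-0.241,0]]
  ],
  "force": 20
}}

```text
time: 9.4
tcp_pos: [0.4234, -0.2704, 0.0232]
tcp_rot: [-24.2, 89.9, -32.4]
wrist_force: [-0.9, 0.5, 5.1]
opening: 0.187
```

```bash
python3 - <<'E'
from h import *
info()
snap('wrist','w3')
E
```

```text
t 9.4 tcp [ 0.4234 -0.2704  0.0232] jaw -8.2 open 0.187 F [-0.9  0.5  5.1] tilt 0.06
```

View pics/w3.png

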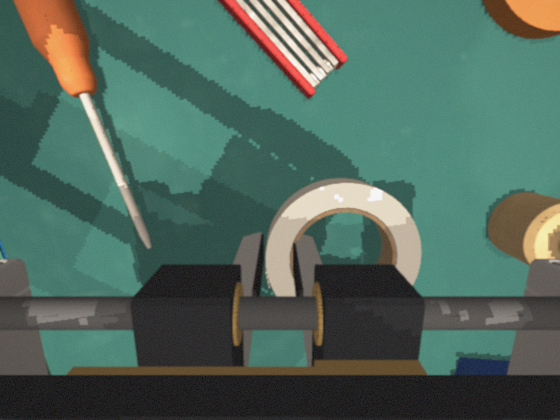

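Call:
{"api": "arm_command", "payload": {
  "series": [
    [[1,0,0,0.03,0],[1,0,0,0.08,0],[1,0,0,0.13,0],[1,0,0,0.17,0],[1,0.015,0.037,0.17,8],[1,0.03,0.075,0.17,16],[1,0.045,0.112,0.17,24],[1,0.06,0.15,0.17,32],[1,0.075,0.187,0.17,40],[1,0.09,0.224,0.17,48],[1,0.105,0.262,0.17,56],[1,0.12,0.3,0.17,64],[1,0.135,0.337,0.17,72],[1,0.15,0.374,0.17,80],[1,0.165,0.411,0.17,88],[1,0.165,0.411,0.17,90],[1,0.165,0.411,0.17,90],[1,0.165,0.411,0.17,90]]
  ]
}}

```text
time: 11.25
tcp_pos: [0.5878, 0.1405, 0.1916]
tcp_rot: [118.5, 89.9, -159.7]
wrist_force: [0.8, -0.7, -0.8]
opening: 0.187
```

```bash
python3 - <<'E'
from h import *
info()
p,d=snap('wrist','w4');W=cloud('wrist',d)
a=np.radians(-8.2);o=np.array([.582,.0965])
dx=W[...,:2]-o;B=W.copy();B[...,0]=dx@[np.cos(a),np.sin(a)];B[...,1]=dx@[-np.sin(a),np.cos(a)]
# top rim of walls z~.05
m=(B[...,2]>.046)&(B[...,2]<.056)
q=B[m]
f=q[(q[:,0]<-.05)&(q[:,0]>-.08)&(abs(q[:,1])<.13)]; print('front wall x',np.percentile(f[:,0],[2,50,98]))
l=q[(q[:,1]>.12)&(abs(q[:,0])<.05)];print('left wall y',np.percentile(l[:,1],[2,50,98]) if len(l) else None)
l=q[(q[:,1]<-.12)&(abs(q[:,0])<.05)];print('right wall y',np.percentile(l[:,1],[2,50,98]) if len(l) else None)
fl=B[(abs(B[...,0])<.05)&(abs(B[...,1])<.12)&(B[...,2]<.02)];print('floor',np.median(fl[:,2]),len(fl))
r_=B[(B[...,2]>.14)&(B[...,2]<.2)&(abs(B[...,0])<.06)];print(len(r_),r_.min(0),r_.max(0))
E
```

```text
t 11.25 tcp [0.5878 0.1405 0.1916] jaw 81.7 open 0.187 F [ 0.8 -0.7 -0.8] tilt 0.08
front wall x [-0.06285404 -0.06084435 -0.05880083]
left wall y [0.13564903 0.13733405 0.14056922]
right wall y [-0.13878065 -0.13479342 -0.13333475]
floor 0.0061506766262757195 14714
8695 [-0.04226886  0.02289259  0.16947304] [0.02597796 0.1262689  0.19999413]
```

View pics/w4.png

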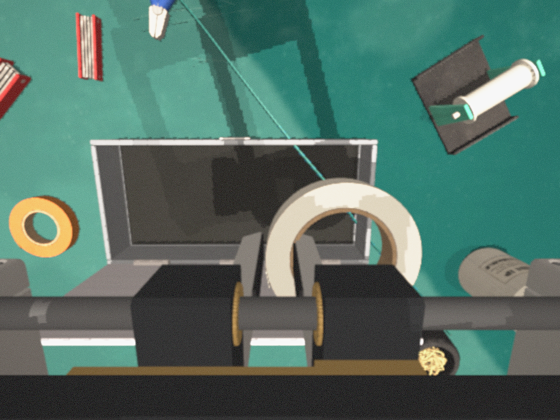

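Call:
{"api": "arm_command", "payload": {
  "series": [
    [[1,0,0,-0.04,0],[1,0,0,-0.08,0],[1,0,0,-0.12,0],[1,0,0,-0.145,0],[1,0,0,-0.158,0],[1,0,0,-0.163,0],[1,0,0,-0.163,0],[1,0,0,-0.163,0]]
  ]
}}

```text
time: 12.1
tcp_pos: [0.5895, 0.1408, 0.0316]
tcp_rot: [-72.6, 89.8, 9.1]
wrist_force: [0.8, -0.2, -0.5]
opening: 0.181
```

```bash
python3 - <<'E'
from h import *
info()
E
```

```text
t 12.1 tcp [0.5895 0.1408 0.0316] jaw 81.8 open 0.181 F [ 0.8 -0.2 -0.5] tilt 0.21
```

Call:
{"api": "arm_command", "payload": {
  "series": [
    [[1,0,0,-0.003,0],[1,0,0,-0.003,0],[0.4,0,0,-0.003,0],[0.4,0,0,-0.003,0],[0.4,0,0,-0.003,0],[0.4,0,0,0.04,0],[0.4,0,0,0.09,0],[0.4,0,0,0.14,0],[0.4,0,0,0.17,0],[0.4,0,0,0.17,0]]
  ]
}}

```text
time: 13.1
tcp_pos: [0.591, 0.1413, 0.2069]
tcp_rot: [-73.4, 89.3, 8.4]
wrist_force: [-0.2, -0.3, 0.2]
opening: 0.301
```

```bash
python3 - <<'E'
from h import *
info()
p,d=snap('wrist','w5');W=cloud('wrist',d)
a=np.radians(-8.2);o=np.array([.583,.0965])
dx=W[...,:2]-o;B=W.copy();B[...,0]=dx@[np.cos(a),np.sin(a)];B[...,1]=dx@[-np.sin(a),np.cos(a)]
q=B[(B[...,2]>.018)&(B[...,2]<.032)&(abs(B[...,0])<.055)&(B[...,1]<.13)&(B[...,1]>.0)]
c,rad=cv2.minEnclosingCircle((q[:,:2]*1000).astype(np.float32));print(c,rad,np.median(q[:,2]))
E
```

```text
t 13.1 tcp [0.591  0.1413 0.2069] jaw 81.8 open 0.301 F [-0.2 -0.3  0.2] tilt 0.74
(-0.38571396470069885, 80.527099609375) 45.46990966796875 0.021430883146315916
```

View pics/w5.png

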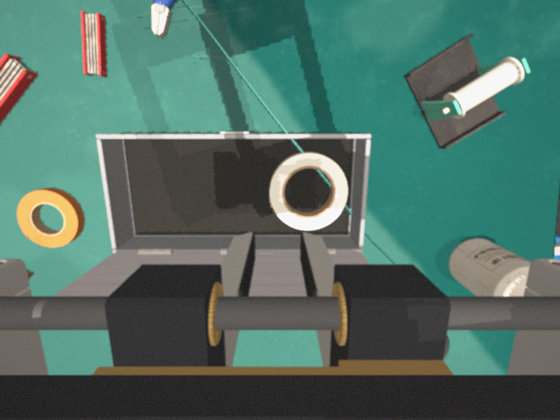

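```bash
python3 - <<'E'
from h import *
info()
p,d=snap('wrist','w6');W=cloud('wrist',d)
for n in ('small_roll_c','large_roll_c'):
  for o in trace('wrist',n)[:2]:
    w=W[o['pixels']];w=w[~np.isnan(w[:,0])];z=np.median(w[:,2]);w=w[abs(w[:,2]-z)<.006]
    c,rad=cv2.minEnclosingCircle((w[:,:2]*1000).astype(np.float32));print(n,o['confidence'],o['pixel'],c,rad,z)
info()
E
```

```text
t 13.15 tcp [0.5895 0.1411 0.203 ] jaw 81.8 open 0.297 F [-0.8 -0.  -0.7] tilt 0.4
small_roll_c 0.92 [41.8, 224.7] (583.6463623046875, -138.18490600585938) 37.182987213134766 0.012259109867584134
large_roll_c 0.58 [322.5, 211.0] (594.0037841796875, 176.26170349121094) 45.46183395385742 0.022099884175901086
large_roll_c 0.41 [39.0, 222.5] (583.6463623046875, -138.18490600585938) 37.182987213134766 0.012290952462208848
t 13.3 tcp [0.587  0.1406 0.1969] jaw 81.8 open 0.297 F [-0.4  0.1 -0.2] tilt 0.24
```

Call:
{"api": "arm_command", "payload": {
  "series": [
    [[0.4,-0.007,-0.308,0,0],[0.4,-0.007,-0.308,0,0],[0.4,-0.007,-0.308,0,0],[0.4,-0.007,-0.308,0,0],[0.4,-0.007,-0.308,0,0],[0.4,-0.007,-0.308,0,0],[0.4,-0.007,-0.308,0,0],[0.4,-0.007,-0.308,-0.05,0],[0.4,-0.007,-0.308,-0.1,0],[0.4,-0.007,-0.308,-0.12,0],[0.4,-0.007,-0.308,-0.12,0],[0.4,-0.007,-0.308,-0.12,0],[0.4,-0.007,-0.308,-0.12,0]]
  ]
}}

```text
time: 14.6
tcp_pos: [0.5823, -0.1672, 0.0814]
tcp_rot: [-99.5, 89.8, -17.7]
wrist_force: [-0.1, -0.9, 0.9]
opening: 0.303
```

```bash
python3 - <<'E'
from h import *
info()
p,d=snap('wrist','w7');W=cloud('wrist',d)
for o in trace('wrist','small_roll_c')[:1]:
    w=W[o['pixels']];w=w[~np.isnan(w[:,0])];z=np.median(w[:,2]);w=w[abs(w[:,2]-z)<.006]
    c,rad=cv2.minEnclosingCircle((w[:,:2]*1000).astype(np.float32));print(o['confidence'],o['pixel'],c,rad,z)
info()
E
```

```text
t 14.6 tcp [ 0.5823 -0.1672  0.0814] jaw 81.8 open 0.303 F [-0.1 -0.9  0.9] tilt 0.19
0.63 [317.2, 197.3] (585.8788452148438, -138.79833984375) 36.52631378173828 0.01574616724808489
t 14.7 tcp [ 0.5825 -0.1674  0.0819] jaw 81.8 open 0.297 F [0.1 0.3 0.6] tilt 0.24
```

View pics/w7.png

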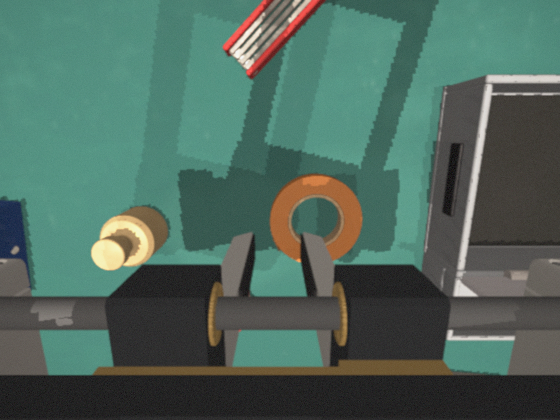

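Call:
{"api": "arm_command", "payload": {
  "series": [
    [[0.4,-0.001,0,-0.04,0],[0.4,-0.001,0,-0.055,0],[0.4,-0.001,0,-0.061,0],[0.4,-0.001,0,-0.061,0],[0.4,-0.001,0,-0.061,0],[0.4,-0.001,0,-0.061,0],[1,-0.001,0,-0.061,0],[1,-0.001,0,-0.061,0],[1,-0.001,0,-0.061,0],[1,-0.001,0,-0.061,0],[1,-0.001,0,-0.061,0]]
  ],
  "force": 20
}}

```text
time: 15.8
tcp_pos: [0.5807, -0.1674, 0.0193]
tcp_rot: [-94.3, 89.9, -12.6]
wrist_force: [-0.1, 0.8, 5.3]
opening: 0.183
```

```bash
python3 - <<'E'
from h import *
info()
snap('wrist','w8')
E
```

```text
t 15.8 tcp [ 0.5807 -0.1674  0.0193] jaw 81.8 open 0.183 F [-0.1  0.8  5.3] tilt 0.09
```

View pics/w8.png

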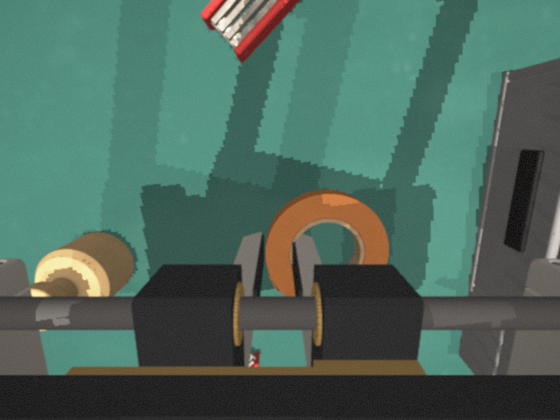

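Call:
{"api": "arm_command", "payload": {
  "series": [
    [[1,0,0,0.04,0],[1,0,0,0.09,0],[1,0,0,0.13,0],[1,0.001,0.03,0.15,0],[1,0.003,0.07,0.15,0],[1,0.004,0.11,0.15,0],[1,0.005,0.15,0.15,0],[1,0.006,0.19,0.15,0],[1,0.007,0.23,0.15,0],[1,0.008,0.27,0.15,0],[1,0.009,0.3,0.15,0],[1,0.009,0.315,0.15,0],[1,0.009,0.315,0.12,0],[1,0.009,0.315,0.09,0],[1,0.009,0.315,0.06,0],[1,0.009,0.315,0.05,0],[1,0.009,0.315,0.05,0],[1,0.009,0.315,0.05,0]]
  ]
}}

```text
time: 17.65
tcp_pos: [0.5898, 0.1474, 0.0696]
tcp_rot: [-77.6, 89.9, 4.1]
wrist_force: [1.2, 0.6, -0.3]
opening: 0.176
```

```bash
python3 - <<'E'
from h import *
info()
p,d=snap('wrist','w9');W=cloud('wrist',d)
for n,zz in (('small_roll_c',0.045),('large_roll_c',.024)):
  for o in trace('wrist',n)[:1]:
    w=W[o['pixels']];w=w[~np.isnan(w[:,0])];z=np.median(w[:,2]);w=w[abs(w[:,2]-z)<.005]
    c,rad=cv2.minEnclosingCircle((w[:,:2]*1000).astype(np.float32));print(o['confidence'],o['pixel'],c,rad,z)
info()
E
```

```text
t 17.65 tcp [0.5898 0.1474 0.0696] jaw 81.7 open 0.176 F [ 1.2  0.6 -0.3] tilt 0.08
0.68 [321.1, 223.9] (595.5736694335938, 175.03619384765625) 36.73783874511719 0.06635479614739487
0.66 [318.6, 188.1] (591.53515625, 177.71908569335938) 44.30289077758789 0.026017309802572372
t 17.8 tcp [0.5905 0.1478 0.0708] jaw 81.8 open 0.179 F [0.1 0.1 0.7] tilt 0.23
```

View pics/w9.png

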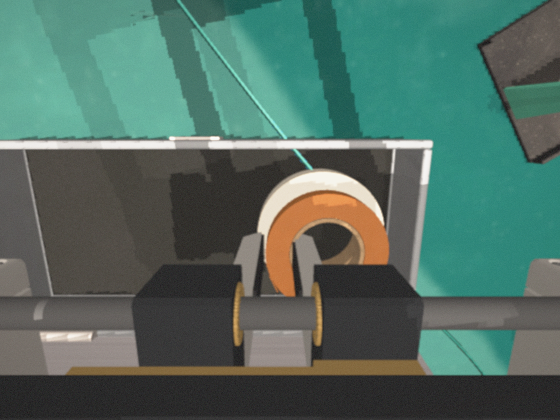

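Call:
{"api": "arm_command", "payload": {
  "series": [
    [[1,-0.001,0.001,-0.015,0],[1,-0.001,0.001,-0.024,0],[1,-0.001,0.001,-0.025,0],[1,-0.001,0.001,-0.025,0],[1,-0.001,0.001,-0.025,0]]
  ]
}}

```text
time: 18.3
tcp_pos: [0.5878, 0.1489, 0.0433]
tcp_rot: [90.7, 90.0, 172.5]
wrist_force: [-1.3, 0.9, 2.7]
opening: 0.178
```

Call:
{"api": "arm_command", "payload": {
  "series": [
    [[0.45,0,0,0.001,0],[0.45,0,0,0.001,0],[0.45,0,0,0.001,0],[0.45,0,0,0.001,0],[0.45,0,0,0.03,0],[0.45,0,0,0.07,0],[0.45,0,0,0.12,0],[0.45,0,0,0.15,0],[0.45,0,0,0.15,0],[0.45,0,0,0.15,0]]
  ]
}}

```text
time: 19.3
tcp_pos: [0.5883, 0.1488, 0.1938]
tcp_rot: [-72.1, 89.9, 9.7]
wrist_force: [-1.0, -1.0, 0.1]
opening: 0.276
```

```bash
python3 - <<'E'
from h import *
info()
p,d=snap('wrist','w10');W=cloud('wrist',d)
for n in ('small_roll_c','large_roll_c','hex_keys_c'):
  for o in trace('wrist',n)[:3]:
    w=W[o['pixels']];w=w[~np.isnan(w[:,0])];z=np.median(w[:,2]);w=w[abs(w[:,2]-z)<.006]
    c,rad=cv2.minEnclosingCircle((w[:,:2]*1000).astype(np.float32));print(n,round(o['confidence'],2),o['pixel'],np.round(c,1),round(rad,1),z,cv2.minAreaRect((w[:,:2]*1000).astype(np.float32)))
info()
E
```

```text
t 19.3 tcp [0.5883 0.1488 0.1938] jaw 81.8 open 0.276 F [-1.  -1.   0.1] tilt 0.07
small_roll_c 0.97 [307.9, 212.6] [591.7 176.1] 36.6 0.03732919696012399 ((590.8441772460938, 176.345703125), (70.7364501953125, 71.38568115234375), 59.40766143798828)
large_roll_c 0.79 [275.4, 184.5] [594.5 176.1] 45.2 0.023415011480011322 ((594.3719482421875, 176.37863159179688), (88.16944885253906, 88.13069915771484), 82.39646911621094)
hex_keys_c 0.85 [6.0, 80.6] [ 426.4 -126.5] 23.3 0.012144785531487845 ((430.1582336425781, -117.81251525878906), (20.4913330078125, 46.550533294677734), 66.8421859741211)
hex_keys_c 0.69 [80.8, 45.3] [405.5 -30.8] 31.4 0.010877318866063523 ((405.4295349121094, -30.360065460205078), (20.663043975830078, 60.75383758544922), 76.06272888183594)
t 19.5 tcp [0.5869 0.1486 0.1907] jaw 81.8 open 0.273 F [ 0.1 -0.4 -0.9] tilt 0.28
```

View pics/w10.png

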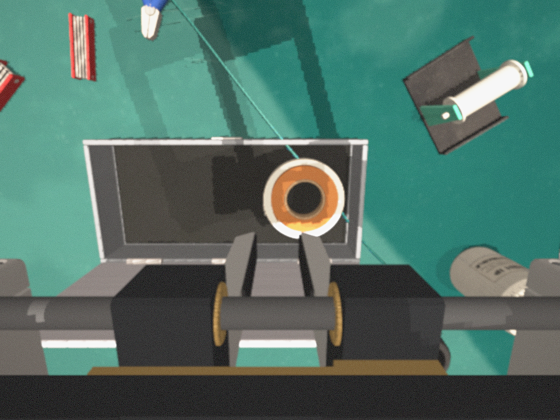

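Call:
{"api": "arm_command", "payload": {
  "series": [
    [[0,-0.148,-0.295,0,-45.5],[0,-0.148,-0.295,0,-45.5],[0,-0.148,-0.295,0,-45.5],[0,-0.148,-0.295,0,-45.5],[0,-0.148,-0.295,0,-45.5],[0,-0.148,-0.295,0,-45.5],[0,-0.148,-0.295,0,-45.5],[0,-0.148,-0.295,0,-45.5],[0,-0.148,-0.295,-0.05,-45.5],[0,-0.148,-0.295,-0.08,-45.5],[0,-0.148,-0.295,-0.08,-45.5],[0,-0.148,-0.295,-0.08,-45.5],[0,-0.148,-0.295,-0.08,-45.5]]
  ]
}}

```text
time: 20.8
tcp_pos: [0.4415, -0.1462, 0.1154]
tcp_rot: [-56.7, 89.8, -20.3]
wrist_force: [0.7, -0.2, 0.2]
opening: 0.499
```

```bash
python3 - <<'E'
from h import *
info()
p,d=snap('wrist','w11');W=cloud('wrist',d)
for n in ('hex_keys_c',):
  for o in trace('wrist',n)[:3]:
    w=W[o['pixels']];w=w[~np.isnan(w[:,0])];z=np.percentile(w[:,2],90);w=w[w[:,2]>.008]
    print(n,round(o['confidence'],2),o['pixel'],z,cv2.minAreaRect((w[:,:2]*1000).astype(np.float32)))
info()
E
```

```text
t 20.8 tcp [ 0.4415 -0.1462  0.1154] jaw 36.3 open 0.499 F [ 0.7 -0.2  0.2] tilt 0.19
hex_keys_c 0.74 [274.8, 204.7] 0.01982412610335581 ((438.563232421875, -144.40493774414062), (25.984357833862305, 81.70991516113281), 36.48493194580078)
hex_keys_c 0.64 [323.8, 74.0] 0.014616417809186311 ((406.675537109375, -31.01223373413086), (19.01833724975586, 60.920204162597656), 75.74746704101562)
t 20.9 tcp [ 0.4415 -0.1465  0.1157] jaw 36.3 open 0.5 F [-0.5 -0.1  0.4] tilt 0.23
```

View pics/w11.png

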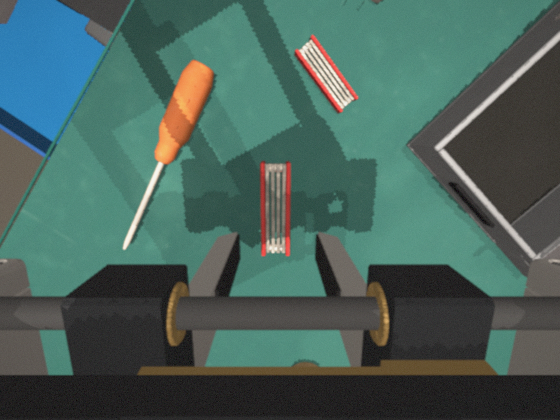

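Call:
{"api": "arm_command", "payload": {
  "series": [
    [[0,-0.003,0.001,-0.04,0],[0,-0.003,0.001,-0.075,0],[0,-0.003,0.001,-0.093,0],[0,-0.003,0.001,-0.093,0],[0,-0.003,0.001,-0.093,0],[1,-0.003,0.001,-0.093,0],[1,-0.003,0.001,-0.093,0],[1,-0.003,0.001,-0.093,0],[1,-0.003,0.001,-0.093,0],[1,-0.003,0.001,-0.093,0],[1,-0.003,0.001,-0.093,0]]
  ],
  "force": 25
}}

```text
time: 22.0
tcp_pos: [0.4375, -0.1453, 0.021]
tcp_rot: [-48.0, 89.9, -11.7]
wrist_force: [0.2, 0.6, 3.7]
opening: 0.278
```

```bash
python3 - <<'E'
from h import *
info()
E
```

```text
t 22.0 tcp [ 0.4375 -0.1453  0.021 ] jaw 36.3 open 0.278 F [0.2 0.6 3.7] tilt 0.06
```

Call:
{"api": "arm_command", "payload": {
  "series": [
    [[1,0,0,0.04,0],[1,0,0,0.09,0],[1,0,0,0.12,0],[1,0.02,0.03,0.12,7],[1,0.04,0.065,0.12,14],[1,0.06,0.1,0.12,21],[1,0.08,0.135,0.12,28],[1,0.1,0.17,0.12,35],[1,0.12,0.2,0.12,42],[1,0.14,0.225,0.12,45.5],[1,0.145,0.238,0.12,45.5],[1,0.145,0.238,0.12,45.5],[1,0.145,0.238,0.08,45.5],[1,0.145,0.238,0.05,45.5],[1,0.145,0.238,0.05,45.5],[1,0.145,0.238,0.05,45.5]]
  ]
}}

```text
time: 23.6
tcp_pos: [0.5812, 0.0916, 0.0705]
tcp_rot: [115.8, 89.9, -162.5]
wrist_force: [-0.3, -0.2, -0.9]
opening: 0.278
```

```bash
python3 - <<'E'
from h import *
info()
p,d=snap('wrist','w12')
E
```

```text
t 23.6 tcp [0.5812 0.0916 0.0705] jaw 81.7 open 0.278 F [-0.3 -0.2 -0.9] tilt 0.1
```

View pics/w12.png

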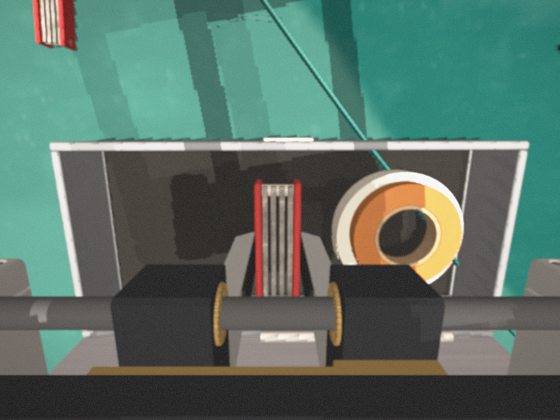

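Call:
{"api": "arm_command", "payload": {
  "series": [
    [[1,0.002,-0.001,-0.025,0],[1,0.002,-0.001,-0.04,0],[1,0.002,-0.001,-0.046,0],[1,0.002,-0.001,-0.046,0],[1,0.002,-0.001,-0.046,0],[1,0.002,-0.001,-0.046,0]]
  ]
}}

```text
time: 24.25
tcp_pos: [0.5845, 0.0919, 0.0252]
tcp_rot: [-72.3, 89.9, 9.5]
wrist_force: [-0.6, -0.1, -1.4]
opening: 0.275
```

Call:
{"api": "arm_command", "payload": {
  "series": [
    [[1,0,0,-0.001,0],[0.25,0,0,-0.001,0],[0.25,0,0,-0.001,0],[0.25,0,0,-0.001,0],[0.25,0,0,-0.001,0],[0.25,0,0,0.03,0],[0.25,0,0,0.08,0],[0.25,0,0,0.13,0],[0.25,0,0,0.17,0],[0.25,0,0,0.17,0],[0.25,0,0,0.17,0]]
  ]
}}

```text
time: 25.35
tcp_pos: [0.5846, 0.0919, 0.1957]
tcp_rot: [-76.7, 89.8, 5.1]
wrist_force: [0.1, 0.7, -0.6]
opening: 0.375
```

```bash
cat >> h.py <<'E'
def chk(fn):
    info()
    p,d=snap('wrist',fn);W=cloud('wrist',d)
    a=np.radians(-8.2);o=np.array([.5835,.0965])
    for n in ('small_roll_c','large_roll_c','hex_keys_c','small_bin_c'):
      for o_ in trace('wrist',n)[:2]:
        w=W[o_['pixels']];w=w[~np.isnan(w[:,0])];z=np.percentile(w[:,2],80);w=w[abs(w[:,2]-z)<.007]
        rc=cv2.minAreaRect((w[:,:2]*1000).astype(np.float32))
        dx=np.array(rc[0])-o*1000
        print(n,round(o_['confidence'],2),np.round(o_['pixel']),'world',np.round(rc[0],1),'box',np.round([dx@[np.cos(a),np.sin(a)],dx@[-np.sin(a),np.cos(a)]],1),'size',np.round(rc[1],1),'ang',round(rc[2],1),'z',round(z,4))
    info()
E
python3 - <<'E'
from h import *
chk('w13')
E
```

```text
t 25.35 tcp [0.5846 0.0919 0.1957] jaw 81.8 open 0.375 F [ 0.1  0.7 -0.6] tilt 0.16
small_roll_c 0.61 [369. 203.] world [591.  176.7] box [-4.  80.4] size [71.6 71.3] ang 55.0 z 0.0377
large_roll_c 0.61 [325. 191.] world [594.3 176.8] box [-0.8 81. ] size [89.9 88.9] ang 36.8 z 0.0237
hex_keys_c 0.74 [272. 192.] world [583.1  91.4] box [ 0.4 -5.1] size [25.8 82.4] ang 81.8 z 0.0208
hex_keys_c 0.62 [133.  42.] world [405.5 -30.4] box [-158.1 -150.9] size [19.9 60.5] ang 76.2 z 0.0122
t 25.6 tcp [0.5831 0.0917 0.1919] jaw 81.8 open 0.375 F [ 0.6 -0.1 -0.4] tilt 0.26
```

View pics/w13.png

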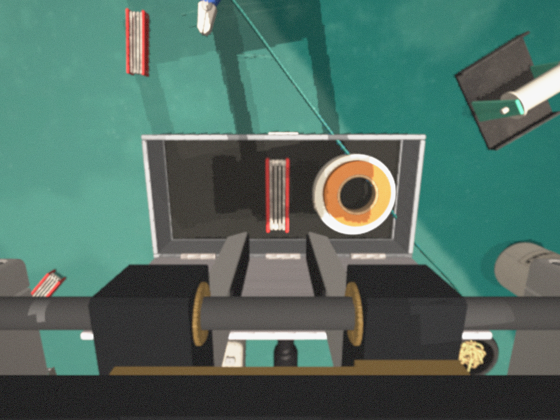

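Call:
{"api": "arm_command", "payload": {
  "series": [
    [[-0.7,-0.013,-0.498,0,-4],[-0.7,-0.013,-0.498,0,-4],[-0.7,-0.013,-0.498,0,-4],[-0.7,-0.013,-0.498,0,-4],[-0.7,-0.013,-0.498,0,-4],[-0.7,-0.013,-0.498,0,-4],[-0.7,-0.013,-0.498,0,-4],[-0.7,-0.013,-0.498,0,-4],[-0.7,-0.013,-0.498,0,-4],[-0.7,-0.013,-0.498,0,-4],[-0.7,-0.013,-0.498,0,-4],[-0.7,-0.013,-0.498,-0.04,-4],[-0.7,-0.013,-0.498,-0.08,-4],[-0.7,-0.013,-0.498,-0.08,-4],[-0.7,-0.013,-0.498,-0.08,-4],[-0.7,-0.013,-0.498,-0.08,-4]]
  ]
}}

```text
time: 27.2
tcp_pos: [0.5723, -0.4065, 0.1173]
tcp_rot: [-116.1, 89.8, -38.3]
wrist_force: [-0.5, 0.2, 1.1]
opening: 0.85
```

```bash
python3 - <<'E'
from h import *
chk('w14')
E
```

```text
t 27.2 tcp [ 0.5723 -0.4065  0.1173] jaw 77.8 open 0.85 F [-0.5  0.2  1.1] tilt 0.23
hex_keys_c 0.74 [501. 253.] world [ 659.9 -211.9] box [ 119.6 -294.3] size [20.3 37.7] ang 38.8 z 0.0139
small_bin_c 0.74 [276. 211.] world [ 572.  -406.7] box [  60.3 -499.7] size [56.2 81.7] ang 77.0 z 0.0322
t 27.45 tcp [ 0.5718 -0.4067  0.1167] jaw 77.8 open 0.847 F [-0.1  0.9 -0.3] tilt 0.2
```

View pics/w14.png

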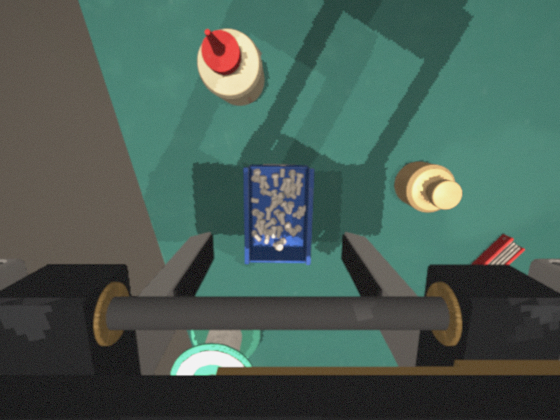

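Call:
{"api": "arm_command", "payload": {
  "series": [
    [[-0.7,-0.001,0,-0.04,0],[-0.7,-0.001,0,-0.07,0],[-0.7,-0.001,0,-0.082,0],[-0.7,-0.001,0,-0.082,0],[-0.7,-0.001,0,-0.082,0],[1,-0.001,0,-0.082,0],[1,-0.001,0,-0.082,0],[1,-0.001,0,-0.082,0],[1,-0.001,0,-0.082,0],[1,-0.001,0,-0.082,0],[1,-0.001,0,-0.082,0]]
  ],
  "force": 25
}}

```text
time: 28.55
tcp_pos: [0.5704, -0.4064, 0.0334]
tcp_rot: [-104.4, 89.9, -26.6]
wrist_force: [-0.6, 0.3, 2.8]
opening: 0.552
```

```bash
python3 - <<'E'
from h import *
info();snap('wrist','w15')
E
```

```text
t 28.55 tcp [ 0.5704 -0.4064  0.0334] jaw 77.8 open 0.552 F [-0.6  0.3  2.8] tilt 0.07
```

View pics/w15.png

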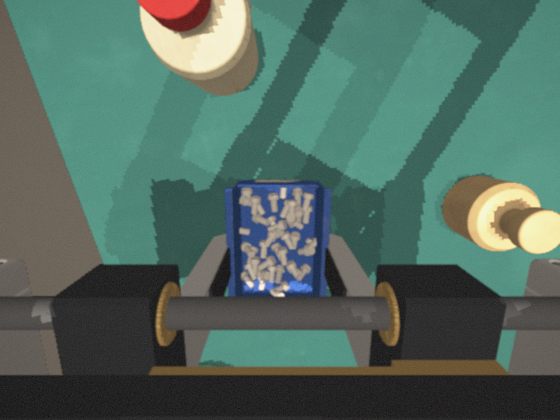

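Call:
{"api": "arm_command", "payload": {
  "series": [
    [[1,0,0,0.03,0],[1,0,0,0.07,0],[1,0,0,0.11,0],[1,0,0.01,0.12,0],[1,0,0.04,0.12,0],[1,0,0.08,0.12,0],[1,0,0.12,0.12,0],[1,0,0.16,0.12,0],[1,0,0.2,0.12,0],[1,0,0.24,0.12,1],[1,0.001,0.28,0.12,2],[1,0.001,0.32,0.12,3],[1,0.001,0.36,0.12,4],[1,0.001,0.4,0.12,4],[1,0.001,0.424,0.12,4],[1,0.001,0.424,0.12,4],[1,0.001,0.424,0.08,4],[1,0.001,0.424,0.05,4],[1,0.001,0.424,0.05,4],[1,0.001,0.424,0.05,4]]
  ]
}}

```text
time: 30.6
tcp_pos: [0.5701, 0.0172, 0.0813]
tcp_rot: [99.4, 89.8, -178.8]
wrist_force: [0.4, -0.2, -0.6]
opening: 0.548
```

```bash
python3 - <<'E'
from h import *
chk('w16')
E
```

```text
t 30.6 tcp [0.5701 0.0172 0.0813] jaw 81.7 open 0.548 F [ 0.4 -0.2 -0.6] tilt 0.17
small_roll_c 0.56 [515. 237.] world [593.9 176.3] box [-1.1 80.4] size [72.1 72.3] ang 1.9 z 0.0415
large_roll_c 0.83 [453. 212.] world [594.3 166.9] box [ 0.6 71.2] size [71.4 88.9] ang 74.6 z 0.0274
hex_keys_c 0.92 [376. 219.] world [585.3  91.4] box [ 2.5 -4.8] size [26.8 81.7] ang 81.9 z 0.0243
hex_keys_c 0.67 [173.  26.] world [421.9 -33.9] box [-141.4 -152.1] size [19.5 33.8] ang 75.9 z 0.0149
small_bin_c 0.72 [280. 233.] world [569.   20.6] box [ -3.5 -77.2] size [56.9 75.7] ang 83.0 z 0.0724
t 30.85 tcp [0.5723 0.0175 0.0846] jaw 81.8 open 0.554 F [ 0.2 -0.7 -0.9] tilt 0.21
```

View pics/w16.png

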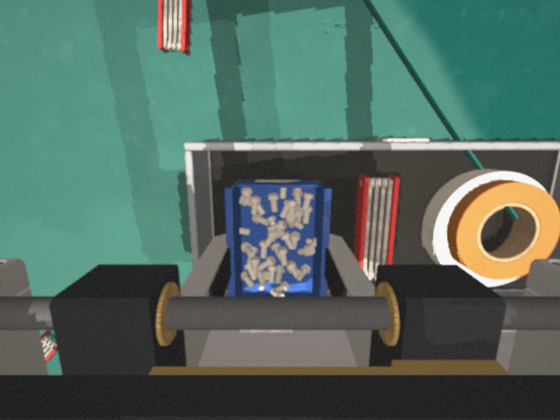

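Call:
{"api": "arm_command", "payload": {
  "series": [
    [[1,0.001,-0.001,-0.025,0],[1,0.001,-0.001,-0.04,0],[1,0.001,-0.001,-0.045,0],[1,0.001,-0.001,-0.045,0],[1,0.001,-0.001,-0.045,0],[1,0.001,-0.001,-0.045,0]]
  ]
}}

```text
time: 31.45
tcp_pos: [0.5723, 0.0168, 0.0378]
tcp_rot: [-78.7, 90.0, 3.1]
wrist_force: [-0.0, 0.8, -2.3]
opening: 0.552
```

Call:
{"api": "arm_command", "payload": {
  "series": [
    [[1,0,0,-0.001,0],[0.2,0,0,-0.001,0],[-0.5,0,0,-0.001,0],[-0.5,0,0,-0.001,0],[-0.5,0,0,-0.001,0],[-0.5,0,0,-0.001,0],[-0.5,0,0,-0.001,0]]
  ]
}}

```text
time: 32.15
tcp_pos: [0.572, 0.0168, 0.0364]
tcp_rot: [31.3, 90.0, 113.1]
wrist_force: [0.7, -0.4, -0.4]
opening: 0.751
```

```bash
python3 - <<'E'
from h import *
chk('w17')
E
```

```text
t 32.15 tcp [0.572  0.0168 0.0364] jaw 81.8 open 0.751 F [ 0.7 -0.4 -0.4] tilt 0.01
small_roll_c 0.74 [524. 228.] world [577.8 155.9] box [-14.1  58. ] size [23.6 54.8] ang 62.8 z 0.0396
small_roll_c 0.28 [488. 208.] world [570.4 152.7] box [-20.9  53.7] size [22.2 72.9] ang 45.9 z 0.0254
large_roll_c 0.7 [493. 211.] world [570.8 152.8] box [-20.6  53.9] size [23.2 72.8] ang 47.2 z 0.0254
hex_keys_c 0.95 [147.  10.] world [430.1 -36.1] box [-132.9 -153.1] size [19.2 13.4] ang 76.9 z 0.0134
hex_keys_c 0.58 [401. 224.] world [579.6  91.9] box [-3.2 -5.1] size [26.5 73.7] ang 81.9 z 0.0223
small_bin_c 0.65 [276. 238.] world [568.9  17.5] box [ -3.2 -80.2] size [51.7 71.4] ang 82.8 z 0.0287
t 32.4 tcp [0.5721 0.0168 0.0365] jaw 81.8 open 0.749 F [-0.6  0.2 -0.1] tilt 0.0
```

View pics/w17.png

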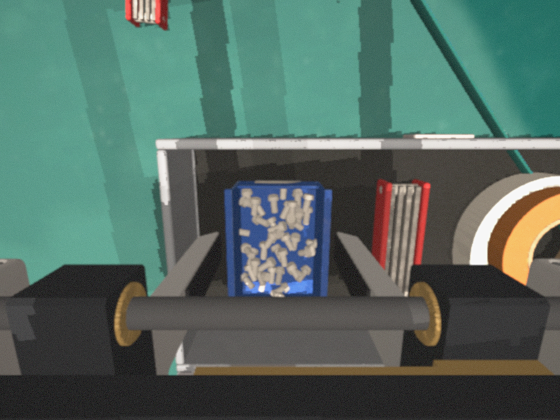

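Call:
{"api": "arm_command", "payload": {
  "series": [
    [[-0.5,0,0,0.01,0],[-0.5,0,0,0.03,0],[-0.5,0,0,0.07,0],[-0.5,0,0,0.12,0],[-0.5,0,0,0.17,0],[-0.5,0,0,0.2,0],[-0.5,0,0,0.2,0],[-0.5,-0.05,0.03,0.22,0],[-0.5,-0.05,0.03,0.22,0],[-0.5,-0.05,0.03,0.22,0],[-0.5,-0.05,0.03,0.22,0]]
  ]
}}

```text
time: 33.5
tcp_pos: [0.5222, 0.0466, 0.2559]
tcp_rot: [179.9, 90.0, -98.3]
wrist_force: [-0.4, -0.5, -0.5]
opening: 0.749
```

```bash
python3 - <<'E'
from h import *
chk('w18'); snap('scene','s3')
E
```

```text
t 33.5 tcp [0.5222 0.0466 0.2559] jaw 81.8 open 0.749 F [-0.4 -0.5 -0.5] tilt 0.02
small_roll_c 0.93 [379. 216.] world [591.9 177.4] box [-3.2 81.3] size [72.2 69.5] ang 32.2 z 0.0395
large_roll_c 0.84 [370. 205.] world [592.7 179.2] box [-2.7 83.2] size [89.2 80.7] ang 40.5 z 0.0254
hex_keys_c 0.65 [316. 225.] world [584.8  91.4] box [ 2.  -4.9] size [26.2 84.1] ang 81.8 z 0.0222
small_bin_c 0.9 [257. 222.] world [573.   16.2] box [  1. -81.] size [50.7 79.2] ang 81.6 z 0.0312
t 33.75 tcp [0.5224 0.0463 0.2556] jaw 81.7 open 0.748 F [-1.1 -0.3  0.1] tilt 0.08
```

View pics/w18.png

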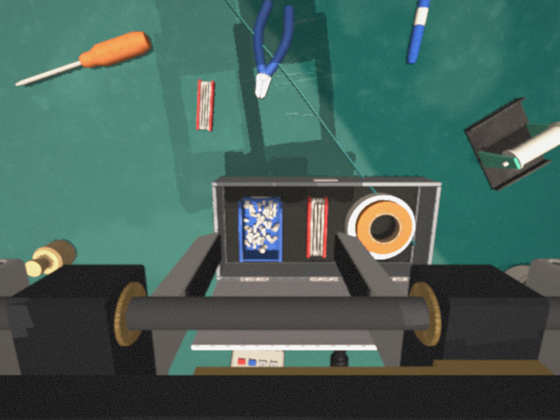

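View pics/s3.png

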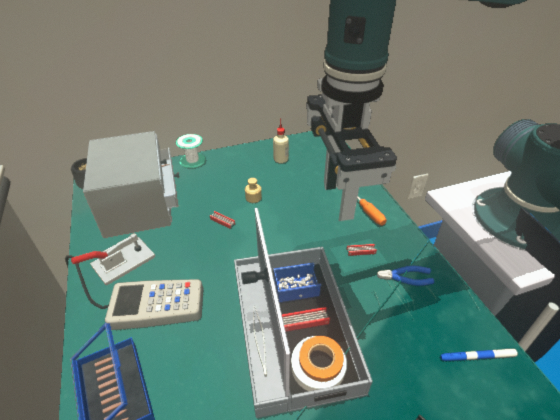

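```bash
python3 - <<'E'
from h import *
d=np.load('pics/s3.npz')['d'];W=cloud('scene',d)
a=np.radians(-8.2);o=np.array([.5835,.0965]);dx=W[...,:2]-o
B=W.copy();B[...,0]=dx@[np.cos(a),np.sin(a)];B[...,1]=dx@[-np.sin(a),np.cos(a)]
for z0 in (.07,.1,.13,.16):
    m=(abs(B[...,2]-z0)<.008)&(abs(B[...,1])<.12)&(B[...,0]>.04)&(B[...,0]<.09)
    print(z0,m.sum(),np.median(B[m][:,0]) if m.any() else None)
info()
E
```

```text
0.07 57 0.06866331267316428
0.1 106 0.06883690026203071
0.13 117 0.068974313859355
0.16 198 0.06912917126463128
t 33.8 tcp [0.5223 0.0464 0.2557] jaw 81.7 open 0.75 F [ 0.6 -1.1 -0.4] tilt 0.07
```

The flap is upright: its x drifts only 0.5 mm over 90 mm of height, so about 1.57 rad. Everything is in its place, so I'm handing in.

```bash
python3 -c "
from h import *
print(r.finish_job()); info()"
```

```text
the job is handed in; nothing more can be done
None
the job is handed in; nothing more can be done
```

I lifted the flap by its knob and left it upright. I then placed the large roll, the small roll on top of it, the largest hex key set and the blue bin in the lower tier. The job was handed in at about 34 s of the 115 s allowed; it reports no verdict.

My last checks, from the wrist and scene cameras, in the box frame:

| Item | Measured | Required |
|---|---|---|
| Flap angle | about 1.57 rad | above 1.3 rad |
| Large roll centre y | about 81 mm | 64 to 95 mm |
| Small roll to large roll centre | about 3 mm | below 12 mm |
| Hex keys centre y | about −5 mm | −50 to 40 mm |
| Hex keys to roll centre | about 86 mm | above 66 mm |
| Hex keys to bin centre | about 76 mm | above 50 mm |
| Bin centre y | about −81 mm | −112 to −64 mm |
| Bin and keys angle from front to back | within 0.01 rad | within 0.25 rad |

- **Bystanders:** in the last scene picture the flux bottle and the brass weight stand where they started. I judged this by eye and did not measure it.
- **Robot:** the gripper was clear above the box and touching nothing when I handed in.
- **Disagreements:** no check failed. The last large-roll reading (y about 83 mm) was taken with a finger partly in the way, so I used the earlier clear reading of 81 mm.

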